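# Index the template arm one hole towards the wheel

### The job

The potter's template arm is locked by a spring index pin. Hook a fingertip through the pin's upright pull ring and lift it gently - do not pinch or strain the ring - then swing the arm just one hole towards the turntable wheel that carries the big bowl, and let go so that the pin drops fully home in that hole. Leave all the pots and tools where they are.

Things in the scene. Friction and masses are not known exactly. Their poses are not given: they have to be found in the camera images.
- pull_ring: Upright D-shaped ring of 6 mm steel rod on the index pin; opening 50 mm wide, 46 mm high. Origin: centre of its straight level top bar (42 mm long; rod axis 144 mm above the table, pin home). x points through the opening, along the arm, away from pivot and robot; y along the bar, z up. It moves with pin and arm. Closed fingers tilted about 40 degrees from vertical fit through from either side.
- plunger (a joint): Lift of the index pin, straight up, m: 0 home in a hole; about 0.013 with its round tip on top of the index plate (swing it at 0.015 or more); 0.028 upper stop. Spring and weight resist with 5 N at 0, 8 N at the stop, and drive the pin home when let down over a hole (within 2 mm either side); it can also be slid along the plate until it drops in.
- swingarm (a joint): Swing of the arm about its vertical pivot, rad, positive anticlockwise from above (to the left seen from the robot). 0: middle hole, where it starts locked; the five holes are at -0.698, -0.349, 0, 0.349, 0.698. With the pin clear it swings with light friction (under 1 N at the ring) and stays where it is left; with the pin home it has 0.012 rad of play each way.
- pivot (a point): Top of the arm's pivot, on the swing axis, 73 mm above the table; x along the arm at joint value 0, z up. Pin and ring stand 130 mm from this axis, the arm's end with its plywood template 200 mm. Flat aluminium arm 30 mm wide, top at 65 mm; curved steel index plate with five holes below it, top at 50 mm; dark steel post on an 85 mm square foot, screwed down.
- wheel_centre (a point): Centre of the top of the round turntable wheel (head 250 mm across, wooden bat on top, 75 mm high, does not turn) that carries the big clay bowl. It stands left or right of the arm; a square board with three small pots stands on the other side.
- collar_top (a point): Centre of the top of the 22 mm brass collar on the arm, under the ring, through which the pin slides; 83 mm above the table, 6 mm below the ring's lower rod when the pin is home. Swings with the arm.
- bowl: Big clay bowl, 170 mm wide, 60 mm high, loose on the wheel. Origin: underside centre. Leave alone.
- vase: Clay vase, 84 mm wide, 135 mm high, loose on the square board. Origin: underside centre. Leave alone.
- beaker: Terracotta beaker, 68 mm wide, 85 mm high, on the square board. Origin: underside centre. Leave alone.
- small_bowl: Terracotta bowl, 90 mm wide, 40 mm high, on the square board. Origin: underside centre. Leave alone.
- brush: Brush lying on the table beyond the arm. Leave alone.
- steel_rule: Flat steel strip 160 x 30 x 4 mm lying on the table beyond the arm. Leave alone.
- wood_rib: Round wooden disc, 70 mm wide, 8 mm thick, on the table left of the fixture's foot. Leave alone.
- tool_pot: White mug, 72 mm wide, 75 mm high, on the table right of the fixture's foot. Leave alone.

How it is judged (in metres and radians):
On the way, in this order (a step that is already met when the one before it is completed fails the run):
1. the pin is lifted clear of the starting hole by its ring (value of joint plunger above 0.012 m and value of joint swingarm between -0.1 and 0.1 rad and contact force between the fingers and pull_ring above 0.5 N), for 0.1 s.
2. the arm is at the next hole towards the wheel with the pin home (((y of wheel_centre in the frame of pivot above 0 m and value of joint swingarm between 0.319 and 0.379 rad) or (y of wheel_centre in the frame of pivot below 0 m and value of joint swingarm between -0.379 and -0.319 rad)) and value of joint plunger below 0.003 m), for 0.2 s.
At the end, for the whole second after the job is handed in: The arm stands at the next hole on the wheel's side (joint 0.349 rad towards the wheel, within 0.03 rad), the pin is home (lift under 3 mm) and the arm is at rest (all of step 2 and velocity of joint swingarm between -0.02 and 0.02 rad/s); the robot touches nothing.
It fails at once if the ring is pinched or strained (more than 35 N between fingers and ring) (contact force between the fingers and pull_ring above 35 N).
It fails at once if a pot or tool is moved more than 15 mm or lifted (distance of any of bowl, vase, beaker, small_bowl, brush, steel_rule, wood_rib, tool_pot from where it was at the start of the episode above 0.015 m).
It also fails if it takes over 48 s, if anything falls off the work surface, if the arm or the gripper's body presses on something with over 40 N, if the wrist force passes 120 N, or if a joint passes its speed limit or range.

### The arm

A 6-joint arm with a two-finger parallel gripper is mounted at the origin on the work surface. World frame = base frame: x ahead of the robot, y to its left, z up, the work surface at z = 0. Lengths are in m, angles in degrees, forces in N, time in s.
With the tool pointing down it reaches from about 0.35 to 1 m from the base axis. Payload 7.1 kg.
Tool frame: the origin (TCP) lies at the very end of the fingers, on their centre line; the grasp point (between the pads) lies 19 mm behind it; z points along the fingers, y is the direction in which the jaws open and shut (so a half turn about z gives the same grasp; the last joint's range is limited). The gripper opens to 85 mm and grips with 20 to 120 N. Pads are 22 mm wide; open, the fingers measure 114 mm over their backs; the gripper's body (76 mm by 85 mm) begins 54 mm behind the grasp point. The pads swing forward as they close: fully open they stand 13 mm farther back than shut.
Start: joints at [-74.198, 24.242, 93.386, -0, 62.372, -1.089], TCP at [0.182, -0.598, 0.195] pointing down, gripper open.
Joint ranges: [-172.04, 172.04], [-51.8, 120.97], [4.93, 147.93], [-75.15, 255.16], [6.16, 154.13], [-145.62, 145.62]. Speed limits (degrees/s): [136.94, 136.94, 172.46, 180, 180, 180].

### API

Orientations are given as [roll, pitch, yaw] about the fixed x, y, z axes, in that order (R = Rz(yaw) Ry(pitch) Rx(roll)).
In Python, from station import env, cams, order gives the robot as it stands.
- The arm moves only by the tool servo_tool, never from a script. Its argument "plan" is a list of rows, each an object with "rot": the turn, a rotation vector about the tool's x, y, z in rad, a list of three; "slide": the shift along the tool's x, y, z in cm, a list of three; "hand": the closure, from 0 (fully open) to 1 (shut). In form: [{"rot": [ax, ay, az], "slide": [dx, dy, dz], "hand": hand}, ...]. A call has exactly 8 rows; each row shifts and turns the commanded pose from where the row before left it, along the tool's axes as they then stand; what a row does not reach is not made up. A row lasts 1/8 s, in which the tool goes at most 62.5 mm and 10.7 degrees, less where a joint would pass 70% of its speed; a pose out of reach is approached as far as the arm can. A call with a gripper value outside its range is refused whole. The fingers move at their own pace and stop on an object; "newtons" is the grip in N (left out, the last holds). Time passes only in rows, so rows that do not move let the fingers close, or fill a call up. It gives the time, the measured TCP pose, the force and the opening at its end, in the units of the state.
- env.read_state(): the state, without advancing time (a new reading comes with each control period).
- cams.get_image(name): name is "scene" or "top" or "wrist"; returns (picture, depth): 384x512x3 uint8, red, green, blue; 384x512 float32, m along the optical axis (not along the pixel's ray), 0 where there is no reading.
- cams.camera_info(name): a dict with "fx", "fy", "cx", "cy" (pixels), "k1" (the pictures are not rectified: a ray, as slopes to the right and down, at radius r is drawn at 1 + k1 r^2 times it, then the intrinsics apply), "R" (3x3) and "t" (3): a world point X has camera coordinates R X + t. Camera axes: x right, y down, z forward; pixel columns grow to the right and rows downward; lengths in m; the calibration is good to about 2 mm. A picture is of the moment at which its call begins: read the wrist's pose just before it. camera_info takes no time and is no camera call; for the wrist camera it gives the pose at the moment of the call.
- order.sign_off(): hands the job in, once; it reports no verdict.
The state is a dict: "clock": time; "qpos": joint angles; "joint_vel": joint speeds; "joint_torque": joint torques, N m; "eef_pos": TCP position; "ee_rot": TCP orientation; "contact_force": force on the tool from outside, world axes, zero at the start; "moment": the same for the moment, N m; "opening": finger opening in m.
Only numpy, scipy, OpenCV 4.12 (cv2) and the standard library are available. Lean on these libraries where they do the work, as an engineer would, in place of code of your own. Each camera call takes 0.05 s, during which the arm holds its last target.

## Working session

There is one attempt and no reset: what is moved stays moved. The work goes in short steps, Python scripts to look and compute and a tool call to move; the robot and the scene stay as the last step left them, time stands still between calls to the robot, and variables do not carry over. Pictures are saved under pics/ and viewed, and the job is handed in when it is done.

Besides the shell and the picture viewer there is one more tool, called after "Emit:" as name([rows], argument=value, ...), one row to a line, values as JSON. servo_tool: Moves the arm, as the interface text tells. Its arguments: {"type":"object","properties":{"plan":{"type":"array"},"newtons":{"type":"number"}},"required":["plan"]}

```bash
ls; mkdir -p pics; python3 - <<'E'
from station import env,cams,order
import cv2
print(env.read_state())
for n in ["scene","top"]:
    p,d=cams.get_image(n); cv2.imwrite(f"pics/{n}0.png",p[:,:,::-1]); print(n,cams.camera_info(n))
    import numpy as np; np.save(f"{n}_d.npy",d); np.save(f"{n}_p.npy",p)
E
```

```text
pics
{'clock': 0.0, 'qpos': array([-7.41970813e+01,  2.42882053e+01,  9.34314801e+01, -8.16565772e-04,
        6.23714845e+01, -1.09004976e+00]), 'joint_vel': array([-0.0123121 , -0.09512297,  0.10452579,  0.01001885, -0.03523701,
        0.02346816]), 'joint_torque': array([-1.91754698e-03, -5.57394576e+01, -2.81746745e+01, -1.40512907e-04,
        7.30819665e-03, -1.48707056e-05]), 'eef_pos': array([ 0.1814566 , -0.59744788,  0.19440428]), 'ee_rot': array([-1.79908833e+02, -1.01167585e-03,  1.68933469e+01]), 'contact_force': array([ 0.03682908,  0.00158054, -0.05159617]), 'moment': array([ 0.01263512, -0.00643154,  0.007884  ]), 'opening': 0.08503380014779216}
scene {'fx': 373.07138801525605, 'fy': 373.07138801525605, 'cx': 249.7830829855318, 'cy': 192.20737826717405, 'k1': -0.024212312471464527, 'R': array([[-0.35404639,  0.93513528, -0.01315877],
       [ 0.78862696,  0.29095549, -0.54167557],
       [-0.50271132, -0.20215565, -0.84048464]]), 't': array([ 0.196186  , -0.39728079,  1.38647757])}
top {'fx': 488.26703990978814, 'fy': 488.26703990978814, 'cx': 246.95414651113072, 'cy': 188.86670424044522, 'k1': -0.032385191400512395, 'R': array([[ 0.01824664, -0.99979044,  0.00928138],
       [-0.99080106, -0.01932598, -0.13393942],
       [ 0.13409073, -0.00675205, -0.99094606]]), 't': array([-0.01332043,  0.5631391 ,  1.63069337])}
```

View pics/scene0.png

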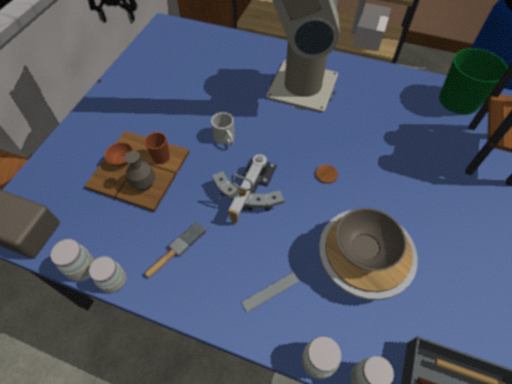

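View pics/top0.png

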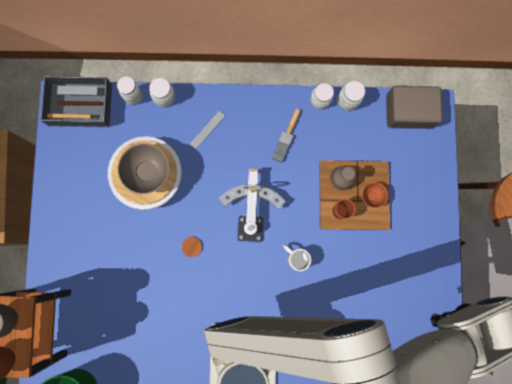

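The top view shows the wheel with the big bowl left of the arm, at (145,172), so the swing is positive. The fixture foot is at (250,229) and the arm runs up to (253,172). I'll zoom in for the ring.

```bash
python3 - <<'E'
import numpy as np,cv2
t=np.load("top_p.npy");s=np.load("scene_p.npy")
a=cv2.resize(t[160:250,205:300,::-1],None,fx=6,fy=6,interpolation=cv2.INTER_CUBIC)
b=cv2.resize(s[140:230,200:300,::-1],None,fx=6,fy=6,interpolation=cv2.INTER_CUBIC)
cv2.imwrite("pics/tz.png",a);cv2.imwrite("pics/sz.png",b)
E
cat > h.py <<'E'
import numpy as np,cv2
from station import env,cams,order
def ray(n,uv,ci=None):
    c=ci or cams.camera_info(n)
    K=np.array([[c['fx'],0,c['cx']],[0,c['fy'],c['cy']],[0,0,1.]])
    x=cv2.undistortPoints(np.array([[uv]],float),K,np.array([c['k1'],0,0,0.]))[0,0]
    R=np.array(c['R']);t=np.array(c['t'])
    return -R.T@t, R.T@np.array([x[0],x[1],1])
def onz(n,uv,z,ci=None):
    o,d=ray(n,uv,ci); return o+d*(z-o[2])/d[2]
def proj(n,X,ci=None):
    c=ci or cams.camera_info(n)
    K=np.array([[c['fx'],0,c['cx']],[0,c['fy'],c['cy']],[0,0,1.]])
    r,_=cv2.Rodrigues(np.array(c['R']))
    return cv2.projectPoints(np.array(X,float).reshape(-1,1,3),r,np.array(c['t'],float),K,np.array([c['k1'],0,0,0.]))[0][:,0]
E
```

```text
(no output)
```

View pics/tz.png

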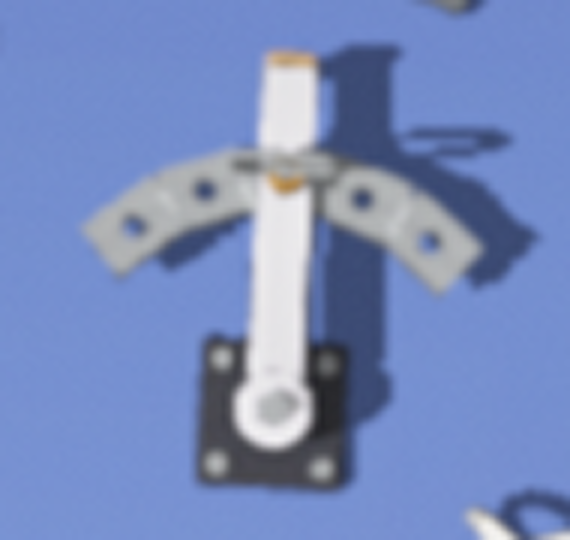

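View pics/sz.png

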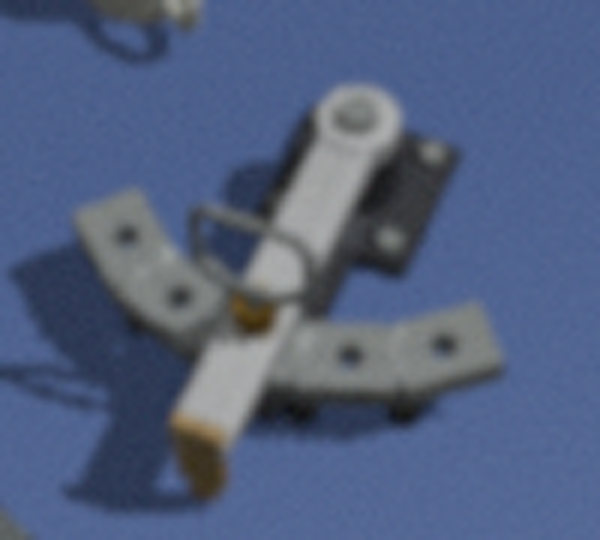

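```bash
python3 - <<'E'
from h import *
tz=lambda p:((p[0]+.5)/6-.5+205,(p[1]+.5)/6-.5+160)
sz=lambda p:((p[0]+.5)/6-.5+200,(p[1]+.5)/6-.5+140)
def fit(hs):
    q=np.array([h[:2] for h in hs]); ang=np.array([.698,.349,-.349,-.698])
    # similarity fixed scale
    m=.13*np.c_[np.cos(ang),np.sin(ang)]
    A=(q-q.mean(0)).T@(m-m.mean(0)); th=np.arctan2(A[1,0]-A[0,1],A[0,0]+A[1,1])
    R=np.array([[np.cos(th),-np.sin(th)],[np.sin(th),np.cos(th)]])
    p=q.mean(0)-R@m.mean(0); print("pivot",p,"th",np.degrees(th),"res",np.abs(q-(m@R.T+p)).max()); return p,th
pt=fit([onz("top",tz(p),.05) for p in [(134,226),(205,190),(362,199),(430,242)]])
ps=fit([onz("scene",sz(p),.05) for p in [(445,345),(350,355),(180,297),(127,234)]])
print(onz("top",tz((277,405)),.073),onz("scene",sz((355,112)),.073))
# ring bar
print("bar top cam",onz("top",tz((235,163)),.144),onz("top",tz((345,163)),.144))
print("bar scene",onz("scene",sz((203,207)),.144),onz("scene",sz((295,243)),.144))
print("wheel",onz("top",(145,172),.075), onz("scene",(368,255),.075))
E
```

```text
pivot [ 0.42921621 -0.01519992] th -2.024490970845884 res 0.00022086457032217954
pivot [ 0.42894803 -0.0145847 ] th -2.198667881779368 res 0.0007143897801747956
[ 0.43113107 -0.01734755  0.073     ] [ 0.43176597 -0.01672525  0.073     ]
bar top cam [0.5555734  0.00840837 0.144     ] [ 0.55672051 -0.05026762  0.144     ]
bar scene [ 0.55742927 -0.04335784  0.144     ] [0.56146979 0.00189665 0.144     ]
wheel [0.60869636 0.34059745 0.075     ] [0.62775406 0.34763634 0.075     ]
```

```bash
cat >> h.py <<'E'
from scipy.spatial.transform import Rotation as Ro
def rot(rpy): return Ro.from_euler('xyz',rpy,degrees=True)
def plan(pt,rpy,n=8,p0=None,r0=None):
    s=env.read_state(); p0=s['eef_pos'] if p0 is None else np.array(p0); r=rot(s['ee_rot'] if r0 is None else r0)
    v=(r.inv()*rot(rpy)).as_rotvec()/n; d=(np.array(pt)-p0)/n
    for i in range(n):
        print(np.round(v,3).tolist(),np.round(100*r.inv().apply(d),2).tolist()); r=r*Ro.from_rotvec(v)
def st():
    s=env.read_state(); print({k:np.round(s[k],4).tolist() for k in ['clock','qpos','eef_pos','ee_rot','contact_force','opening']})
E
python3 -c "
from h import *
plan([.40,-.22,.30],[180,0,7])"
```

```text
[-0.0, 0.0, 0.022] [3.98, -3.72, -1.31]
[-0.0, 0.0, 0.022] [3.9, -3.81, -1.31]
[-0.0, 0.0, 0.022] [3.82, -3.89, -1.31]
[-0.0, 0.0, 0.022] [3.74, -3.97, -1.32]
[-0.0, 0.0, 0.022] [3.65, -4.05, -1.32]
[-0.0, 0.0, 0.022] [3.56, -4.13, -1.32]
[-0.0, 0.0, 0.022] [3.47, -4.21, -1.32]
[-0.0, 0.0, 0.022] [3.38, -4.28, -1.32]
```

Emit:
servo_tool([
  {"rot": [0, 0, 0.022], "slide": [4.0, -3.7, -1.3], "hand": 1},
  {"rot": [0, 0, 0.022], "slide": [3.9, -3.8, -1.3], "hand": 1},
  {"rot": [0, 0, 0.022], "slide": [3.8, -3.9, -1.3], "hand": 1},
  {"rot": [0, 0, 0.022], "slide": [3.7, -4.0, -1.3], "hand": 1},
  {"rot": [0, 0, 0.022], "slide": [3.65, -4.05, -1.3], "hand": 1},
  {"rot": [0, 0, 0.022], "slide": [3.55, -4.1, -1.3], "hand": 1},
  {"rot": [0, 0, 0.022], "slide": [3.5, -4.2, -1.3], "hand": 1},
  {"rot": [0, 0, 0.022], "slide": [3.4, -4.3, -1.3], "hand": 1},
], newtons=20)

```text
clock: 1.1
eef_pos: [0.4011, -0.2192, 0.2995]
ee_rot: [-180.0, 0.0, 6.8]
contact_force: [-0.1, -0.2, 0.0]
opening: 0.0002
```

```bash
python3 -c "
from h import *
st()
plan([.44,-.018,.24],[180,-50,-2.1])"
```

```text
{'clock': 1.1, 'qpos': [-30.1514, 2.8049, 107.1323, 0.0006, 70.0681, 53.098], 'eef_pos': [0.4011, -0.2192, 0.2995], 'ee_rot': [-179.9964, 0.0039, 6.7505], 'contact_force': [-0.0511, -0.2103, 0.039], 'opening': 0.0002}
[-0.008, 0.109, 0.018] [0.78, -2.44, 0.74]
[-0.008, 0.109, 0.018] [0.65, -2.46, 0.8]
[-0.008, 0.109, 0.018] [0.52, -2.48, 0.84]
[-0.008, 0.109, 0.018] [0.38, -2.49, 0.87]
[-0.008, 0.109, 0.018] [0.24, -2.51, 0.88]
[-0.008, 0.109, 0.018] [0.09, -2.52, 0.88]
[-0.008, 0.109, 0.018] [-0.05, -2.52, 0.86]
[-0.008, 0.109, 0.018] [-0.18, -2.53, 0.83]
```

```bash
python3 -c "
from h import *
plan([.48,-.0185,.195],[180,-50,-2.1])"
```

```text
[-0.008, 0.109, 0.018] [1.27, -2.38, 1.31]
[-0.008, 0.109, 0.018] [1.08, -2.41, 1.41]
[-0.008, 0.109, 0.018] [0.88, -2.44, 1.5]
[-0.008, 0.109, 0.018] [0.67, -2.47, 1.57]
[-0.008, 0.109, 0.018] [0.45, -2.49, 1.61]
[-0.008, 0.109, 0.018] [0.23, -2.51, 1.62]
[-0.008, 0.109, 0.018] [0.01, -2.52, 1.61]
[-0.008, 0.109, 0.018] [-0.21, -2.54, 1.58]
```

Emit:
servo_tool([
  {"rot": [-0.008, 0.109, 0.018], "slide": [1.3, -2.4, 1.3], "hand": 1},
  {"rot": [-0.008, 0.109, 0.018], "slide": [1.1, -2.4, 1.4], "hand": 1},
  {"rot": [-0.008, 0.109, 0.018], "slide": [0.9, -2.45, 1.5], "hand": 1},
  {"rot": [-0.008, 0.109, 0.018], "slide": [0.7, -2.45, 1.55], "hand": 1},
  {"rot": [-0.008, 0.109, 0.018], "slide": [0.45, -2.5, 1.6], "hand": 1},
  {"rot": [-0.008, 0.109, 0.018], "slide": [0.25, -2.5, 1.6], "hand": 1},
  {"rot": [-0.008, 0.109, 0.018], "slide": [0, -2.5, 1.6], "hand": 1},
  {"rot": [-0.008, 0.109, 0.018], "slide": [-0.2, -2.55, 1.6], "hand": 1},
])

```text
clock: 2.1
eef_pos: [0.4745, -0.0392, 0.2228]
ee_rot: [-177.4, -41.9, 0.6]
contact_force: [0.4, -0.4, 0.4]
opening: -0.0005
```

```bash
python3 -c "
from h import *
ci=cams.camera_info('wrist'); st()
p,d=cams.get_image('wrist'); cv2.imwrite('pics/w1.png',p[:,:,::-1]); np.save('w1d.npy',d)
import pickle; pickle.dump(ci,open('w1.pkl','wb'))
print(ci, proj('wrist',[[.559,-.0205,.144],[.4295,-.0155,.073]],ci))
for n in ['scene','top']:
  p,d=cams.get_image(n); cv2.imwrite('pics/%s1.png'%n,p[:,:,::-1])
"
```

```text
{'clock': 2.1, 'qpos': [-15.4684, -2.755, 138.4789, 73.0466, 13.7969, 5.1907], 'eef_pos': [0.4745, -0.0392, 0.2228], 'ee_rot': [-177.4152, -41.8727, 0.6202], 'contact_force': [0.4282, -0.3719, 0.4277], 'opening': -0.0005}
{'fx': 309.6585856944713, 'fy': 309.6585856944713, 'cx': 255.65229801328067, 'cy': 188.2998124631902, 'k1': -0.08212027427781134, 'R': array([[ 0.04224448, -0.99851829, -0.03430198],
       [-0.92055003, -0.02555553, -0.38978783],
       [ 0.38833367,  0.04804307, -0.92026562]]), 't': array([-0.05183894,  0.5447384 ,  0.21947807])} [[242.69087327 162.30921061]
 [235.74301988 304.84630143]]
```

View pics/w1.png

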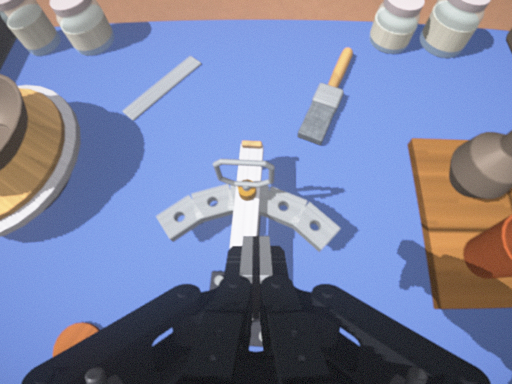

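```bash
python3 -c "
from h import *
st()
plan([.48,-.04,.30],[180,0,-2.1])"
```

```text
{'clock': 2.25, 'qpos': [-15.5157, -2.7547, 138.4175, 72.2549, 13.8406, 5.9605], 'eef_pos': [0.4743, -0.0396, 0.2226], 'ee_rot': [-177.4198, -41.7391, 0.5985], 'contact_force': [-0.6716, -1.4932, -0.3069], 'opening': -0.0}
[-0.008, -0.091, 0.008] [0.7, -0.02, -0.67]
[-0.008, -0.091, 0.008] [0.63, -0.02, -0.73]
[-0.008, -0.091, 0.008] [0.56, -0.02, -0.79]
[-0.008, -0.091, 0.008] [0.49, -0.02, -0.84]
[-0.008, -0.091, 0.008] [0.41, -0.02, -0.88]
[-0.008, -0.091, 0.008] [0.33, -0.01, -0.91]
[-0.008, -0.091, 0.008] [0.25, -0.01, -0.94]
[-0.008, -0.091, 0.008] [0.16, -0.0, -0.96]
```

The wrist view shows the ring's top bar centred near (244,163), against a predicted (243,162), so the estimate holds. Tilting forward here runs close to the wrist singularity (q5 is 14 deg). I'll hook from the far side instead.

Emit:
servo_tool([
  {"rot": [-0.008, -0.091, 0.008], "slide": [0.7, 0, -0.7], "hand": 1},
  {"rot": [-0.008, -0.091, 0.008], "slide": [0.65, 0, -0.75], "hand": 1},
  {"rot": [-0.008, -0.091, 0.008], "slide": [0.55, 0, -0.8], "hand": 1},
  {"rot": [-0.008, -0.091, 0.008], "slide": [0.5, 0, -0.85], "hand": 1},
  {"rot": [-0.008, -0.091, 0.008], "slide": [0.4, 0, -0.9], "hand": 1},
  {"rot": [-0.008, -0.091, 0.008], "slide": [0.35, 0, -0.9], "hand": 1},
  {"rot": [-0.008, -0.091, 0.008], "slide": [0.25, 0, -0.95], "hand": 1},
  {"rot": [-0.008, -0.091, 0.008], "slide": [0.15, 0, -0.95], "hand": 1},
])

```text
clock: 3.25
eef_pos: [0.4759, -0.0337, 0.2912]
ee_rot: [-178.4, -6.9, -0.6]
contact_force: [0.3, -0.3, 0.1]
opening: -0.0002
```

```bash
python3 -c "
from h import *
st()
plan([.64,-.023,.25],[180,35,-2.1])"
```

```text
{'clock': 3.25, 'qpos': [-7.1408, 1.4339, 110.033, 2.6641, 61.8324, 82.2574], 'eef_pos': [0.4759, -0.0337, 0.2912], 'ee_rot': [-178.4295, -6.9484, -0.6138], 'contact_force': [0.2725, -0.3001, 0.1004], 'opening': -0.0002}
[-0.002, -0.091, 0.004] [1.97, -0.13, 0.76]
[-0.002, -0.091, 0.004] [2.03, -0.15, 0.58]
[-0.002, -0.091, 0.004] [2.08, -0.16, 0.39]
[-0.002, -0.091, 0.004] [2.1, -0.17, 0.2]
[-0.002, -0.091, 0.004] [2.11, -0.18, 0.01]
[-0.002, -0.091, 0.004] [2.1, -0.18, -0.19]
[-0.002, -0.091, 0.004] [2.08, -0.19, -0.38]
[-0.002, -0.091, 0.004] [2.03, -0.2, -0.57]
```

Emit:
servo_tool([
  {"rot": [-0.002, -0.091, 0.004], "slide": [2.0, -0.15, 0.75], "hand": 1},
  {"rot": [-0.002, -0.091, 0.004], "slide": [2.05, -0.15, 0.6], "hand": 1},
  {"rot": [-0.002, -0.091, 0.004], "slide": [2.1, -0.15, 0.4], "hand": 1},
  {"rot": [-0.002, -0.091, 0.004], "slide": [2.1, -0.15, 0.2], "hand": 1},
  {"rot": [-0.002, -0.091, 0.004], "slide": [2.1, -0.2, 0], "hand": 1},
  {"rot": [-0.002, -0.091, 0.004], "slide": [2.1, -0.2, -0.2], "hand": 1},
  {"rot": [-0.002, -0.091, 0.004], "slide": [2.1, -0.2, -0.4], "hand": 1},
  {"rot": [-0.002, -0.091, 0.004], "slide": [2.05, -0.2, -0.6], "hand": 1},
])

```text
clock: 4.25
eef_pos: [0.6422, -0.0214, 0.2502]
ee_rot: [180.0, 34.8, -1.9]
contact_force: [0.9, -0.3, 0.8]
opening: -0.0001
```

```bash
python3 -c "
from h import *
st()
a=np.radians(50);yaw=np.radians(-2.1)
z=np.array([-np.sin(a)*np.cos(yaw),-np.sin(a)*np.sin(yaw),-np.cos(a)])
c=np.array([.559,-.0205,.118]); print('z',z,'pre',c-.06*z)
plan(c-.06*z,[180,50,-2.1])"
```

```text
{'clock': 4.25, 'qpos': [-2.7232, 43.0948, 61.413, -0.4943, 110.2612, 89.1763], 'eef_pos': [0.6422, -0.0214, 0.2502], 'ee_rot': [179.9894, 34.7724, -1.9288], 'contact_force': [0.9436, -0.2781, 0.7977], 'opening': -0.0001}
z [-0.76552996  0.02807071 -0.64278761] pre [ 0.6049318  -0.02218424  0.15656726]
[0.0, -0.033, 0.0] [0.29, 0.03, 1.23]
[0.0, -0.033, 0.0] [0.33, 0.03, 1.22]
[0.0, -0.033, 0.0] [0.37, 0.03, 1.21]
[0.0, -0.033, 0.0] [0.41, 0.03, 1.19]
[0.0, -0.033, 0.0] [0.45, 0.03, 1.18]
[0.0, -0.033, 0.0] [0.48, 0.03, 1.16]
[0.0, -0.033, 0.0] [0.52, 0.03, 1.15]
[0.0, -0.033, 0.0] [0.56, 0.03, 1.13]
```

Emit:
servo_tool([
  {"rot": [0, -0.033, 0], "slide": [0.3, 0.03, 1.2], "hand": 1},
  {"rot": [0, -0.033, 0], "slide": [0.35, 0.03, 1.2], "hand": 1},
  {"rot": [0, -0.033, 0], "slide": [0.35, 0.03, 1.2], "hand": 1},
  {"rot": [0, -0.033, 0], "slide": [0.4, 0.03, 1.2], "hand": 1},
  {"rot": [0, -0.033, 0], "slide": [0.45, 0.03, 1.2], "hand": 1},
  {"rot": [0, -0.033, 0], "slide": [0.5, 0.03, 1.15], "hand": 1},
  {"rot": [0, -0.033, 0], "slide": [0.5, 0.03, 1.15], "hand": 1},
  {"rot": [0, -0.033, 0], "slide": [0.55, 0.03, 1.15], "hand": 1},
])

```text
clock: 5.25
eef_pos: [0.6039, -0.0184, 0.1556]
ee_rot: [-178.9, 49.9, -0.8]
contact_force: [-0.2, -0.6, -0.3]
opening: 0.0002
```

```bash
python3 -c "
from h import *
st()
ci=cams.camera_info('wrist')
p,d=cams.get_image('wrist'); cv2.imwrite('pics/w2.png',p[:,:,::-1])
print(proj('wrist',[[.559,-.0205,.144],[.559,-.0205,.092],[.559,-.0495,.118],[.559,.0085,.118]],ci))
p,d=cams.get_image('scene'); cv2.imwrite('pics/s2.png',cv2.resize(p[110:240,160:330,::-1],None,fx=4,fy=4,interpolation=cv2.INTER_CUBIC))
"
```

```text
{'clock': 5.25, 'qpos': [-2.6816, 53.714, 60.9852, -0.3864, 115.2201, 88.6531], 'eef_pos': [0.6039, -0.0184, 0.1556], 'ee_rot': [-178.9447, 49.9125, -0.8455], 'contact_force': [-0.2073, -0.6279, -0.2733], 'opening': 0.0002}
[[259.04829312 220.83889552]
 [259.57196865 161.25570968]
 [294.92418906 190.01225728]
 [223.94222023 189.88010214]]
```

View pics/w2.png

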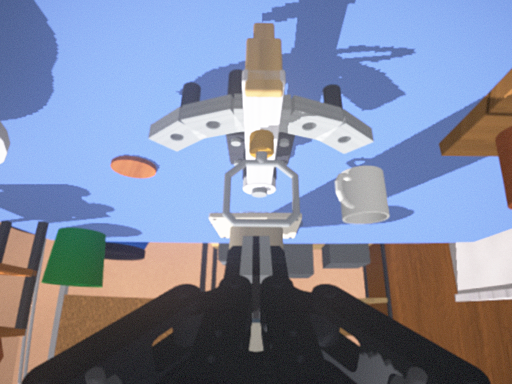

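View pics/s2.png

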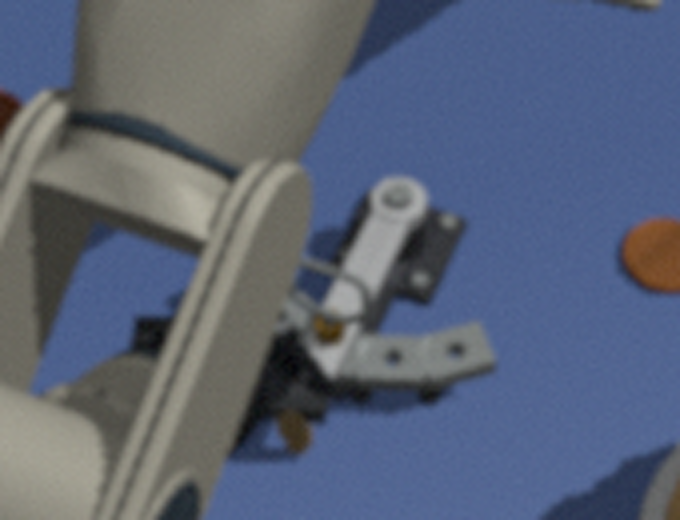

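```bash
python3 -c "
from h import *
st()
s=env.read_state();ci=cams.camera_info('wrist')
r=rot(s['ee_rot'])
print(proj('wrist',[s['eef_pos'],s['eef_pos']+r.apply([0,0,.05])],ci), r.as_matrix())
p=cv2.imread('pics/w2.png');cv2.imwrite('pics/w2z.png',cv2.resize(p[140:280,200:330],None,fx=4,fy=4,interpolation=cv2.INTER_CUBIC))
"
```

```text
{'clock': 5.35, 'qpos': [-2.687, 53.8323, 61.0826, -0.3839, 115.1793, 88.6497], 'eef_pos': [0.6029, -0.0184, 0.1539], 'ee_rot': [-178.9282, 50.0872, -0.8369], 'contact_force': [-0.5177, -0.017, -0.1657], 'opening': -0.0001}
[[254.51011306 219.94558677]
 [254.68637736 193.29292914]] [[ 0.64155283 -0.02894972 -0.76653237]
 [-0.00937197 -0.99950882  0.02990465]
 [-0.7670216  -0.01200149 -0.64150903]]
```

View pics/w2z.png

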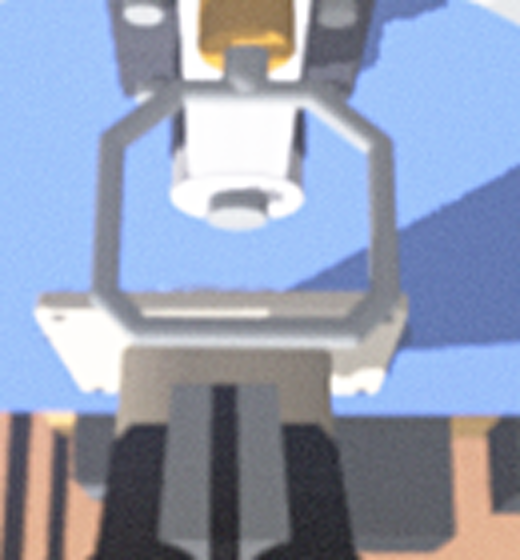

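```bash
python3 -c "
from h import *
s=env.read_state();ci=cams.camera_info('wrist')
p,d=cams.get_image('wrist'); cv2.imwrite('pics/w3.png',p[:,:,::-1]);
r=rot(s['ee_rot']);R=np.array(ci['R']);t=np.array(ci['t'])
print('cam in tool',r.inv().apply(-R.T@t-s['eef_pos']))
def pt(u,v):
    o,dd=ray('wrist',(u,v),ci); X=o+dd*d[v,u]; return X
for u,v in [(245,238),(250,238),(255,238),(262,238),(268,238),(245,245),(255,250),(262,245),(250,260),(255,260),(262,260),(232,250),(280,250)]:
    print(u,v,round(float(d[v,u]),4),'tool',np.round(r.inv().apply(pt(u,v)-s['eef_pos'])*1000,1))
for u,v in [(261,221),(250,222),(275,222),(226,190),(297,190),(262,161)]:
    print(u,v,'world',np.round(pt(u,v)*1000,1))
"
```

```text
cam in tool [ 0.08318145  0.00049293 -0.18007936]
245 238 0.1526 tool [ 10.4  -4.6 -43.7]
250 238 0.1529 tool [ 10.3  -2.1 -43.5]
255 238 0.1529 tool [ 10.3   0.4 -43.5]
262 238 0.1528 tool [ 10.3   3.8 -43.6]
268 238 0.1518 tool [ 10.8   6.8 -44.4]
245 245 0.146 tool [ 10.4  -4.4 -50.7]
255 250 0.1415 tool [ 10.5   0.4 -55.5]
262 245 0.1463 tool [ 10.3   3.7 -50.4]
250 260 0.1327 tool [ 10.9  -1.8 -64.6]
255 260 0.1327 tool [ 10.9   0.4 -64.6]
262 260 0.1334 tool [ 10.5   3.4 -64. ]
232 250 0.1505 tool [  5.8 -10.8 -47.5]
280 250 0.1496 tool [  6.3  12.5 -48.3]
261 221 world [559.8 -22.  143.1]
250 222 world [561.9 -13.5 144.5]
275 222 world [561.  -32.9 144.2]
226 190 world [562.6   6.2 118.3]
297 190 world [559.7 -50.9 117.1]
262 161 world [562.8 -22.5  92.7]
```

```bash
python3 -c "
from h import *
s=env.read_state();ci=cams.camera_info('wrist')
p,d=cams.get_image('wrist'); np.save('w4d.npy',d); np.save('w4p.npy',p)
r=rot(s['ee_rot'])
print(proj('wrist',[s['eef_pos']+r.apply([x,0,z]) for x,z in [(.011,0),(-.011,0),(.011,-.02),(.011,-.04)]],ci))
for v in range(200,244,3): print(v,np.round(d[v,[228,235,245,255,265,278,290]],3), p[v,255])
"
python3 -c "
import cv2
p=cv2.imread('pics/w3.png');cv2.imwrite('pics/w3z.png',cv2.resize(p[200:384,160:360],None,fx=3,fy=3,interpolation=cv2.INTER_CUBIC))"
```

```text
[[254.4611834  203.91638029]
 [254.4599138  235.34352958]
 [254.35604555 217.09085314]
 [254.22614234 233.42426143]]
200 [0.247 0.634 0.633 0.627 0.63  0.63  0.63 ] [161 196 250]
203 [0.246 0.651 0.65  0.649 0.649 0.647 0.648] [159 196 250]
206 [0.245 0.674 0.669 0.67  0.668 0.667 0.663] [159 195 250]
209 [0.245 0.691 0.69  0.687 0.688 0.688 0.685] [156 196 250]
212 [0.244 0.711 0.711 0.711 0.708 0.707 0.707] [168 183 237]
215 [0.242 0.713 0.712 0.711 0.711 0.712 0.708] [167 162 159]
218 [0.242 0.715 0.717 0.71  0.711 0.71  0.242] [255 255 254]
221 [0.241 0.241 0.24  0.24  0.242 0.24  0.242] [124 128 137]
224 [0.767 0.239 0.239 0.239 0.239 0.24  0.241] [160 165 173]
227 [0.797 0.765 0.241 0.241 0.241 0.241 0.789] [204 206 209]
230 [0.824 0.76  0.743 0.737 0.744 0.765 0.82 ] [144 138 131]
233 [0.858 0.757 0.74  0.736 0.737 0.768 0.85 ] [147 139 133]
236 [0.894 0.757 0.156 0.155 0.153 0.762 0.885] [83 79 86]
239 [0.99  0.755 0.152 0.152 0.151 0.759 0.98 ] [55 55 66]
242 [1.038 0.752 0.149 0.148 0.149 0.756 1.026] [52 55 66]
```

View pics/w3z.png

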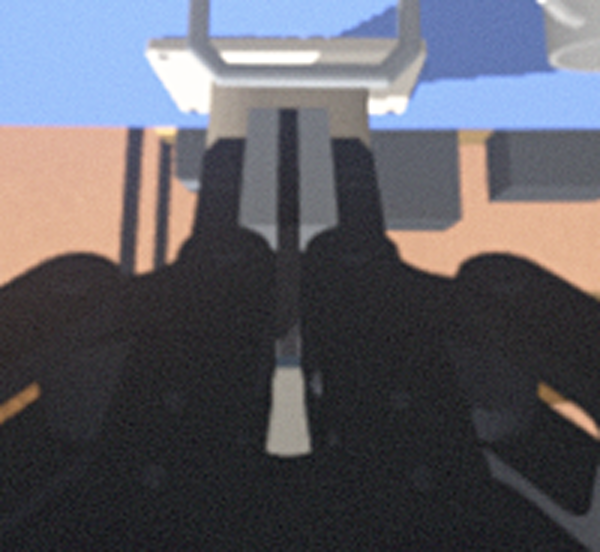

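```bash
python3 -c "
from h import *
P=[.4743,-.0396,.2226]; r=rot([-177.42,-41.8,.6]); 
pts=[np.array(P)+r.apply([0,0,z]) for z in (0,-.041,-.1)]
for n in ['scene','top']:
  q=proj(n,pts);print(n,q)
  im=cv2.imread('pics/%s1.png'%n); u,v=q[0].astype(int)
  x0,y0=max(u-60,0),max(v-50,0)
  c=cv2.resize(im[y0:y0+100,x0:x0+120],None,fx=5,fy=5,interpolation=cv2.INTER_CUBIC)
  for k in q: cv2.circle(c,(int((k[0]-x0+.5)*5),int((k[1]-y0+.5)*5)),4,(0,0,255),1)
  cv2.imwrite('pics/%s1z.png'%n,c)
"
```

```text
scene [[245.28161634 132.43747967]
 [248.05649694 116.68670222]
 [252.16469234  93.38185782]]
top [[259.2069581  210.11605081]
 [260.14437044 218.40534966]
 [261.5727476  231.03929836]]
```

View pics/scene1z.png

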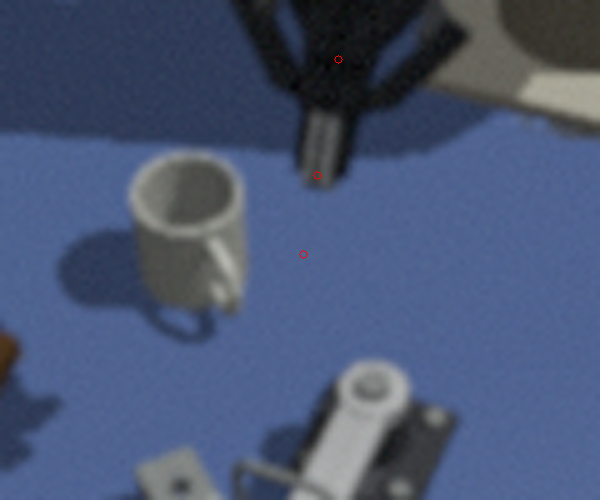

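View pics/top1z.png

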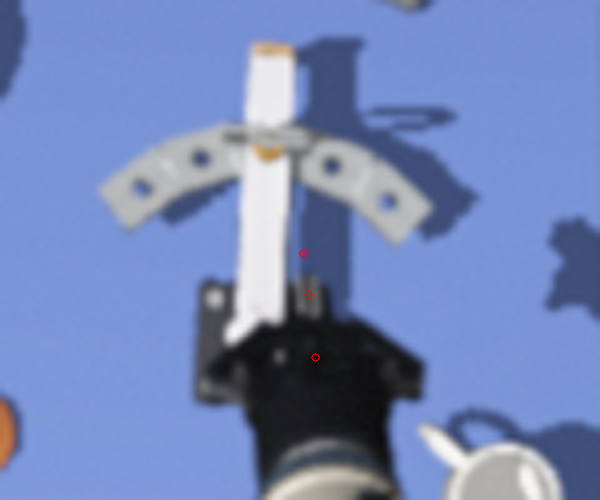

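All three cameras put the real fingertips about 40 mm short of the reported TCP along tool z. In the wrist depth the fingers end at tool z of about -41 mm. I'll use tip = TCP - 40 mm along z from here.

```bash
python3 -c "
from h import *
st()
r=rot([180,50,-2.1]);z=r.apply([0,0,1])
c=np.array([.559,-.022,.118])
plan(c+.015*z,[180,50,-2.1])"
```

```text
{'clock': 5.45, 'qpos': [-2.6867, 53.6646, 60.9868, -0.3822, 115.1898, 88.6496], 'eef_pos': [0.6042, -0.0185, 0.156], 'ee_rot': [-178.9383, 49.8343, -0.845], 'contact_force': [0.2603, 0.2367, 0.0228], 'opening': 0.0002}
[-0.0, -0.0, 0.002] [-0.0, 0.07, 0.92]
[-0.0, -0.0, 0.002] [-0.0, 0.07, 0.92]
[-0.0, -0.0, 0.002] [-0.0, 0.07, 0.92]
[-0.0, -0.0, 0.002] [-0.0, 0.07, 0.92]
[-0.0, -0.0, 0.002] [0.0, 0.07, 0.92]
[-0.0, -0.0, 0.002] [0.0, 0.07, 0.92]
[-0.0, -0.0, 0.002] [0.0, 0.07, 0.92]
[-0.0, -0.0, 0.002] [0.0, 0.06, 0.92]
```

Emit:
servo_tool([
  {"rot": [0, 0, 0.002], "slide": [0, 0.07, 0.9], "hand": 1},
  {"rot": [0, 0, 0.002], "slide": [0, 0.07, 0.9], "hand": 1},
  {"rot": [0, 0, 0.002], "slide": [0, 0.07, 0.9], "hand": 1},
  {"rot": [0, 0, 0.002], "slide": [0, 0.07, 0.9], "hand": 1},
  {"rot": [0, 0, 0.002], "slide": [0, 0.07, 0.9], "hand": 1},
  {"rot": [0, 0, 0.002], "slide": [0, 0.07, 0.9], "hand": 1},
  {"rot": [0, 0, 0.002], "slide": [0, 0.07, 0.9], "hand": 1},
  {"rot": [0, 0, 0.002], "slide": [0, 0.07, 0.9], "hand": 1},
])

```text
clock: 6.45
eef_pos: [0.5486, -0.022, 0.1095]
ee_rot: [180.0, 49.8, -2.3]
contact_force: [-0.0, 0.1, 1.1]
opening: -0.0
```

```bash
cat > look.py <<'E'
import sys
from h import *
k=sys.argv[1]
s=env.read_state();ci=cams.camera_info('wrist');st()
p,d=cams.get_image('wrist')
cv2.imwrite('pics/%s.png'%k,cv2.resize(p[100:300,160:360,::-1],None,fx=3,fy=3,interpolation=cv2.INTER_CUBIC))
np.save(k+'d.npy',d)
import pickle; pickle.dump((s,ci),open(k+'.pkl','wb'))
r=rot(s['ee_rot'])
q=proj('wrist',[s['eef_pos']+r.apply(v) for v in [(.011,0,-.04),(.011,.014,-.04),(.011,-.014,-.04)]],ci)
print('tip in zoom',np.round((q-[160,100]+.5)*3))
E
python3 look.py w5
```

```text
{'clock': 6.45, 'qpos': [-3.1197, 52.0701, 71.3051, -0.7019, 106.4192, 89.2586], 'eef_pos': [0.5486, -0.022, 0.1095], 'ee_rot': [179.9692, 49.799, -2.2784], 'contact_force': [-0.047, 0.0628, 1.0644], 'opening': -0.0}
tip in zoom [[284. 402.]
 [367. 402.]
 [201. 402.]]
```

View pics/w5.png

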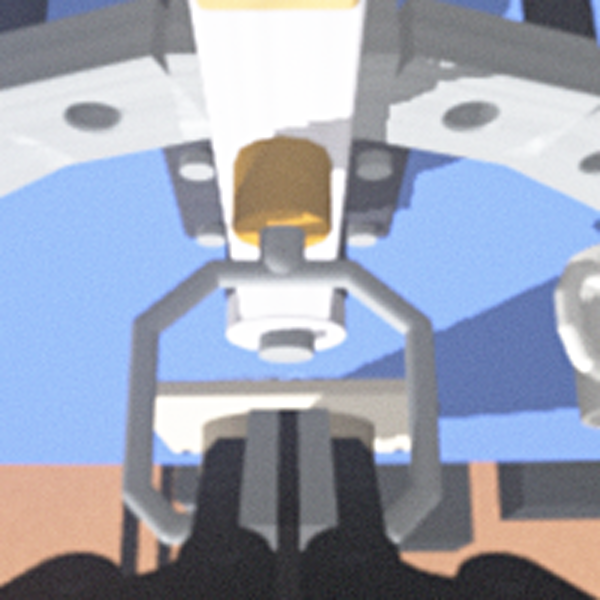

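```bash
python3 -c "
from h import *
import pickle
s,ci=pickle.load(open('w5.pkl','rb')); d=np.load('w5d.npy'); r=rot(s['ee_rot'])
for n,(zu,zv) in dict(low=(320,273),lowL=(240,273),cornL=(178,528),cornR=(398,528),sideL=(145,400),sideR=(425,400),tip=(255,425),tip2=(320,415)).items():
    u,v=round(160+zu/3-.33),round(100+zv/3-.33)
    o,dd=ray('wrist',(u,v),ci); X=o+dd*d[v,u]
    print(n,d[v,u],np.round(X*1e3,1),'rel tip',np.round(r.inv().apply(X-s['eef_pos'])*1e3+[0,0,40],1))
"
```

```text
low 0.19115683 [560.9 -29.5  94.5] rel tip [19.5  7.1 40.1]
lowL 0.19071257 [561.9 -13.5  94.6] rel tip [19.7 -8.9 39.7]
cornL 0.17291325 [561.6  -2.5 145.5] rel tip [-19.7 -19.9   7.4]
cornR 0.17156655 [561.4 -43.5 145.7] rel tip [-18.8  21.    6.2]
sideL 0.18141496 [562.3   4.8 121. ] rel tip [ -0.6 -27.3  22.9]
sideR 0.18120508 [560.5 -49.8 121. ] rel tip [-0.4 27.4 22.7]
tip 0.15116967 [589.8 -19.  131.5] rel tip [ 9.7 -4.5 -5.5]
tip2 0.15321456 [587.9 -29.3 129.6] rel tip [10.1  5.8 -3.2]
```

Emit:
servo_tool([
  {"rot": [0, 0, 0], "slide": [0, 0, 0.4], "hand": 1},
  {"rot": [0, 0, 0], "slide": [0, 0, 0.4], "hand": 1},
  {"rot": [0, 0, 0], "slide": [0, 0, 0.4], "hand": 1},
  {"rot": [0, 0, 0], "slide": [0, 0, 0.4], "hand": 1},
  {"rot": [0, 0, 0], "slide": [0, 0, 0.4], "hand": 1},
  {"rot": [0, 0, 0], "slide": [0, 0, 0.4], "hand": 1},
  {"rot": [0, 0, 0], "slide": [0, 0, 0.4], "hand": 1},
  {"rot": [0, 0, 0], "slide": [0, 0, 0.4], "hand": 1},
])

```text
clock: 7.5
eef_pos: [0.5245, -0.021, 0.0891]
ee_rot: [180.0, 49.8, -2.3]
contact_force: [-0.5, -0.2, 0.1]
opening: 0.0001
```

```bash
python3 look.py w6; python3 -c "
from h import *
r=rot([180,50,-2.1]);print(r.inv().apply([0,0,1]))"
```

```text
{'clock': 7.5, 'qpos': [-3.1421, 51.7547, 75.3443, -0.7098, 102.6935, 89.2765], 'eef_pos': [0.5245, -0.021, 0.0891], 'ee_rot': [179.979, 49.797, -2.263], 'contact_force': [-0.4846, -0.2178, 0.1129], 'opening': 0.0001}
tip in zoom [[284. 402.]
 [367. 402.]
 [201. 402.]]
[-7.66044443e-01  8.15320034e-17 -6.42787610e-01]
```

View pics/w6.png

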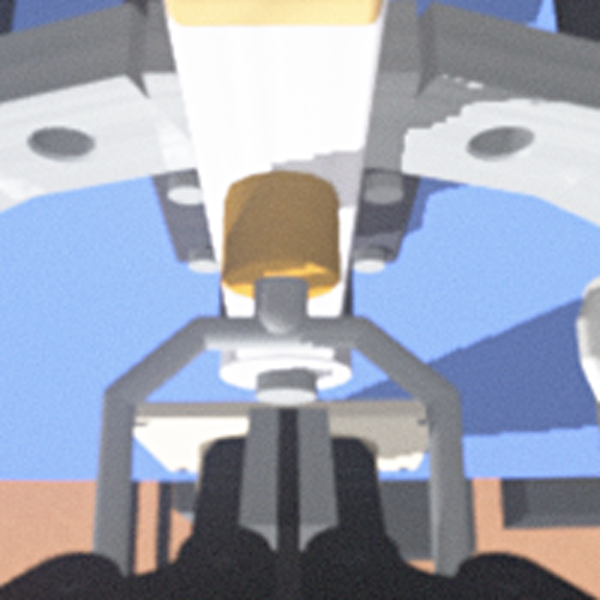

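The fingers are through the ring, centred, and show no contact. I'll lift straight up 14 mm.

Emit:
servo_tool([
  {"rot": [0, 0, 0], "slide": [-0.134, 0, -0.112], "hand": 1},
  {"rot": [0, 0, 0], "slide": [-0.134, 0, -0.112], "hand": 1},
  {"rot": [0, 0, 0], "slide": [-0.134, 0, -0.112], "hand": 1},
  {"rot": [0, 0, 0], "slide": [-0.134, 0, -0.112], "hand": 1},
  {"rot": [0, 0, 0], "slide": [-0.134, 0, -0.112], "hand": 1},
  {"rot": [0, 0, 0], "slide": [-0.134, 0, -0.112], "hand": 1},
  {"rot": [0, 0, 0], "slide": [-0.134, 0, -0.112], "hand": 1},
  {"rot": [0, 0, 0], "slide": [-0.134, 0, -0.112], "hand": 1},
])

```text
clock: 8.55
eef_pos: [0.5247, -0.021, 0.1029]
ee_rot: [180.0, 49.8, -2.3]
contact_force: [0.8, 0.2, -5.2]
opening: -0.0003
```

Emit:
servo_tool([
  {"rot": [0, 0, 0], "slide": [-0.115, 0, -0.096], "hand": 1},
  {"rot": [0, 0, 0], "slide": [-0.115, 0, -0.096], "hand": 1},
  {"rot": [0, 0, 0], "slide": [-0.115, 0, -0.096], "hand": 1},
  {"rot": [0, 0, 0], "slide": [-0.115, 0, -0.096], "hand": 1},
  {"rot": [0, 0, 0], "slide": [-0.115, 0, -0.096], "hand": 1},
  {"rot": [0, 0, 0], "slide": [-0.115, 0, -0.096], "hand": 1},
  {"rot": [0, 0, 0], "slide": [-0.115, 0, -0.096], "hand": 1},
  {"rot": [0, 0, 0], "slide": [-0.115, 0, -0.096], "hand": 1},
])

```text
clock: 9.55
eef_pos: [0.5246, -0.021, 0.1152]
ee_rot: [180.0, 49.8, -2.3]
contact_force: [2.3, -0.3, -6.9]
opening: -0.0001
```

```bash
cat > ring.py <<'E'
import sys,pickle
from h import *
s,ci=pickle.load(open(sys.argv[1]+'.pkl','rb')); d=np.load(sys.argv[1]+'d.npy'); r=rot(s['ee_rot'])
for a in sys.argv[2:]:
    zu,zv=map(float,a.split(',')); u,v=round(160+zu/3-.33),round(100+zv/3-.33)
    o,dd=ray('wrist',(u,v),ci); X=o+dd*d[v,u]
    print(a,np.round(X*1e3,1),'rel tip',np.round(r.inv().apply(X-s['eef_pos'])*1e3+[0,0,40],1))
E
python3 look.py w7
```

```text
{'clock': 9.55, 'qpos': [-3.143, 49.8614, 75.2889, -0.7158, 104.6256, 89.2522], 'eef_pos': [0.5246, -0.021, 0.1152], 'ee_rot': [179.978, 49.7805, -2.2648], 'contact_force': [2.3054, -0.2744, -6.9353], 'opening': -0.0001}
tip in zoom [[284. 402.]
 [368. 402.]
 [201. 402.]]
```

View pics/w7.png

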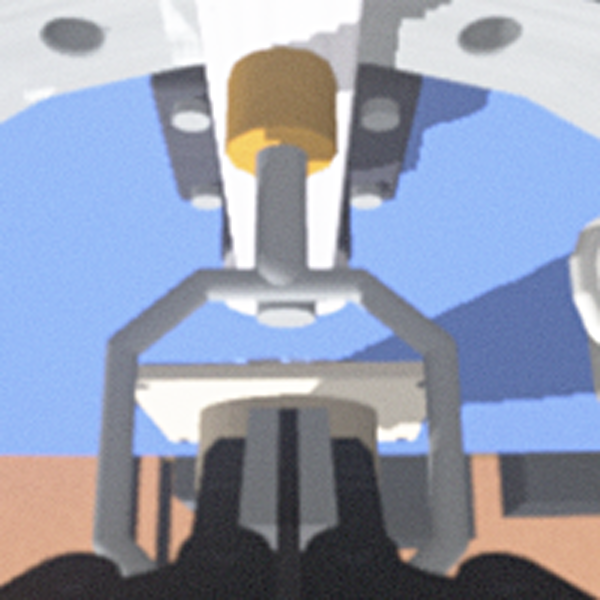

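```bash
python3 ring.py w7 325,283 235,283 120,420 450,420; python3 ring.py w6 335,333 230,333
```

```text
325,283 [560.6 -29.7 110.9] rel tip [26.7  7.3 15. ]
235,283 [561.9 -13.7 111.2] rel tip [26.9 -8.7 14.3]
120,420 [562.2   5.  135.8] rel tip [  7.8 -27.4  -1.3]
450,420 [561.6 -50.3 136.1] rel tip [ 8.6 27.9 -2.7]
335,333 [560.8 -31.1  94.3] rel tip [19.7  8.7  8.6]
230,333 [562.4 -13.   94.7] rel tip [20.  -9.5  7.7]
```

The ring has risen 16.5 mm (lower rod 94.5 to 111 mm) at about 7 N. I'll lift 3 mm more and swing left about the pivot.

Emit:
servo_tool([
  {"rot": [0, 0, 0], "slide": [-0.077, 0, -0.064], "hand": 1},
  {"rot": [0, 0, 0], "slide": [-0.077, 0, -0.064], "hand": 1},
  {"rot": [0, 0, 0], "slide": [-0.077, 0, -0.064], "hand": 1},
  {"rot": [-0.0083, 0, -0.007], "slide": [0, -0.104, 0], "hand": 1},
  {"rot": [-0.0167, 0, -0.014], "slide": [-0.001, -0.207, 0.002], "hand": 1},
  {"rot": [-0.0167, 0, -0.014], "slide": [-0.001, -0.207, 0.002], "hand": 1},
  {"rot": [-0.0167, 0, -0.014], "slide": [-0.001, -0.207, 0.002], "hand": 1},
  {"rot": [-0.0167, 0, -0.014], "slide": [-0.001, -0.207, 0.002], "hand": 1},
])

```text
clock: 10.6
eef_pos: [0.5245, -0.0113, 0.1182]
ee_rot: [179.9, 49.8, 3.4]
contact_force: [4.4, -0.9, -7.3]
opening: -0.0003
```

```bash
python3 look.py w8
```

```text
{'clock': 10.6, 'qpos': [-0.55, 49.5814, 75.4332, -3.1948, 104.6823, 86.6166], 'eef_pos': [0.5245, -0.0113, 0.1182], 'ee_rot': [179.949, 49.7893, 3.4312], 'contact_force': [4.3848, -0.8573, -7.2924], 'opening': -0.0003}
tip in zoom [[284. 402.]
 [367. 402.]
 [201. 402.]]
```

View pics/w8.png

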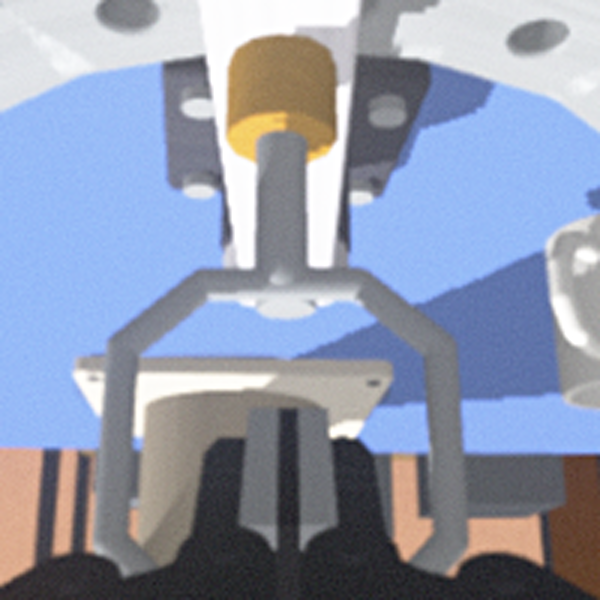

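The arm follows without slip, now about 5.7° round. I'll continue.

Emit:
servo_tool([
  {"rot": [-0.0167, 0, -0.014], "slide": [-0.001, -0.207, 0.002], "hand": 1},
  {"rot": [-0.0167, 0, -0.014], "slide": [-0.001, -0.207, 0.002], "hand": 1},
  {"rot": [-0.0167, 0, -0.014], "slide": [-0.001, -0.207, 0.002], "hand": 1},
  {"rot": [-0.0167, 0, -0.014], "slide": [-0.001, -0.207, 0.002], "hand": 1},
  {"rot": [-0.0167, 0, -0.014], "slide": [-0.001, -0.207, 0.002], "hand": 1},
  {"rot": [-0.0167, 0, -0.014], "slide": [-0.001, -0.207, 0.002], "hand": 1},
  {"rot": [-0.0167, 0, -0.014], "slide": [-0.001, -0.207, 0.002], "hand": 1},
  {"rot": [-0.0167, 0, -0.014], "slide": [-0.001, -0.207, 0.002], "hand": 1},
])

```text
clock: 11.65
eef_pos: [0.5221, 0.005, 0.1181]
ee_rot: [179.9, 49.8, 13.4]
contact_force: [5.0, 0.6, -7.3]
opening: -0.0001
```

Emit:
servo_tool([
  {"rot": [-0.0167, 0, -0.014], "slide": [-0.001, -0.207, 0.002], "hand": 1},
  {"rot": [-0.0167, 0, -0.014], "slide": [-0.001, -0.207, 0.002], "hand": 1},
  {"rot": [-0.0167, 0, -0.014], "slide": [-0.001, -0.207, 0.002], "hand": 1},
  {"rot": [-0.0083, 0, -0.007], "slide": [0, -0.104, 0], "hand": 1},
  {"rot": [0, 0, 0], "slide": [0, 0, 0], "hand": 1},
  {"rot": [0, 0, 0], "slide": [0, 0, 0], "hand": 1},
  {"rot": [0, 0, 0], "slide": [0, 0, 0], "hand": 1},
  {"rot": [0, 0, 0], "slide": [0, 0, 0], "hand": 1},
])

```text
clock: 12.65
eef_pos: [0.5202, 0.0122, 0.1181]
ee_rot: [179.9, 49.8, 17.7]
contact_force: [5.4, 2.1, -6.5]
opening: 0.0
```

```bash
python3 look.py w9; python3 - <<'E'
from h import *
p,d=cams.get_image('top'); cv2.imwrite('pics/t9.png',cv2.resize(p[150:250,195:315,::-1],None,fx=5,fy=5,interpolation=cv2.INTER_CUBIC))
E
```

```text
{'clock': 12.65, 'qpos': [5.8938, 48.8011, 77.1777, -9.3144, 103.0241, 80.2018], 'eef_pos': [0.5202, 0.0122, 0.1181], 'ee_rot': [179.9083, 49.7874, 17.6905], 'contact_force': [5.4219, 2.0737, -6.4996], 'opening': 0.0}
tip in zoom [[283. 402.]
 [366. 402.]
 [199. 402.]]
```

View pics/w9.png

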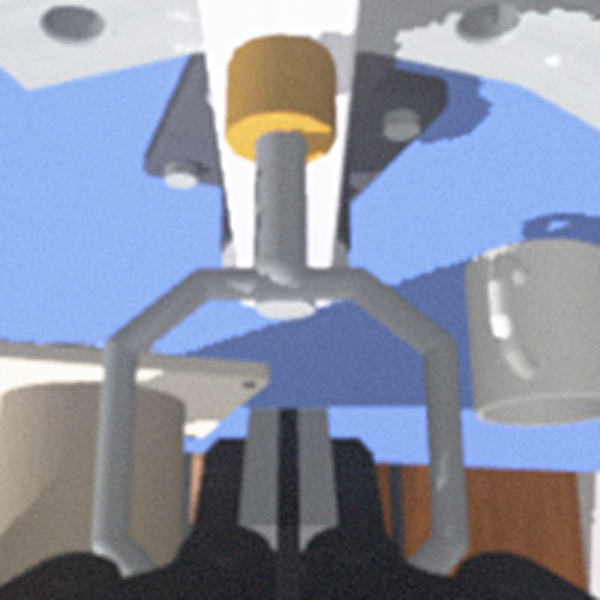

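View pics/t9.png

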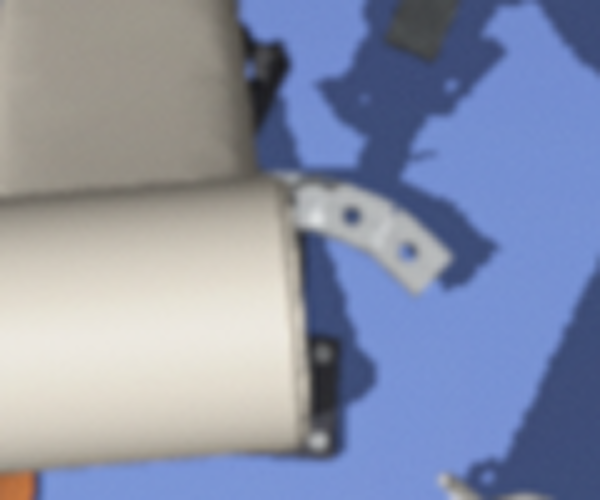

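```bash
python3 ring.py w9 73,20 489,20 325,283 235,283; python3 ring.py w7 72,35 490,35 325,283 235,283; python3 - <<'E'
import cv2
for k in ('w7','w9'):
    p=cv2.cvtColor(cv2.imread(f'pics/{k}.png'),cv2.COLOR_BGR2GRAY)
    print(k,p[22 if k=='w9' else 35,20:130:6],p[22 if k=='w9' else 35,440:550:6])
E
```

```text
73,20 [525.1  63.   45.4] rel tip [ 68.5 -46.9  71.5]
489,20 [553.6 -25.3  45.5] rel tip [68.7 45.8 71.3]
325,283 [557.8  16.4 114.2] rel tip [27.   7.5 14.2]
235,283 [551.1  31.1 113.4] rel tip [26.2 -8.5 16.1]
72,35 [546.1  25.2  46. ] rel tip [ 65.5 -47.   69.7]
490,35 [542.8 -67.1  46.2] rel tip [65.6 45.4 69.3]
325,283 [560.6 -29.7 110.9] rel tip [26.7  7.3 15. ]
235,283 [561.9 -13.7 111.2] rel tip [26.9 -8.7 14.3]
w7 [227 228 226 215 138 116 121 125 130 130 131 131 130 143 186 230 227 227
 228] [227 227 227 186 115 127 126 126 127 124 135 148 151 178 227 226 230 228
 231]
w9 [224 223 225 209 131 108 116 120 123 125 128 125 137 159 192 224 220 222
 224] [154 210 222 153 113 117 120 128 136 130 159 161 160 184 227 223 226 226
 225]
```

The pin is within about 0.3 mm of the hole, judged from the symmetry of the neighbouring holes. I'll lower it.

Emit:
servo_tool([
  {"rot": [0, 0, 0], "slide": [0.134, 0, 0.112], "hand": 1},
  {"rot": [0, 0, 0], "slide": [0.134, 0, 0.112], "hand": 1},
  {"rot": [0, 0, 0], "slide": [0.134, 0, 0.112], "hand": 1},
  {"rot": [0, 0, 0], "slide": [0.134, 0, 0.112], "hand": 1},
  {"rot": [0, 0, 0], "slide": [0.134, 0, 0.112], "hand": 1},
  {"rot": [0, 0, 0], "slide": [0.134, 0, 0.112], "hand": 1},
  {"rot": [0, 0, 0], "slide": [0.134, 0, 0.112], "hand": 1},
  {"rot": [0, 0, 0], "slide": [0.134, 0, 0.112], "hand": 1},
])

```text
clock: 13.75
eef_pos: [0.5202, 0.0121, 0.1043]
ee_rot: [179.9, 49.8, 17.7]
contact_force: [4.9, 1.6, -5.3]
opening: -0.0003
```

Emit:
servo_tool([
  {"rot": [0, 0, 0], "slide": [0.134, 0, 0.112], "hand": 1},
  {"rot": [0, 0, 0], "slide": [0.134, 0, 0.112], "hand": 1},
  {"rot": [0, 0, 0], "slide": [0.134, 0, 0.112], "hand": 1},
  {"rot": [0, 0, 0], "slide": [0.134, 0, 0.112], "hand": 1},
  {"rot": [0, 0, 0], "slide": [0.134, 0, 0.112], "hand": 1},
  {"rot": [0, 0, 0], "slide": [0.134, 0, 0.112], "hand": 1},
  {"rot": [0, 0, 0], "slide": [0, 0, 0], "hand": 1},
  {"rot": [0, 0, 0], "slide": [0, 0, 0], "hand": 1},
])

```text
clock: 14.75
eef_pos: [0.5201, 0.0116, 0.0938]
ee_rot: [179.9, 49.8, 17.6]
contact_force: [0.6, 0.6, -1.2]
opening: -0.0002
```

```bash
python3 look.py w10
```

```text
{'clock': 14.75, 'qpos': [5.8508, 50.6005, 77.2278, -9.2835, 101.2491, 80.5224], 'eef_pos': [0.5201, 0.0116, 0.0938], 'ee_rot': [179.8584, 49.8423, 17.6133], 'contact_force': [0.6288, 0.5807, -1.1758], 'opening': -0.0002}
tip in zoom [[283. 402.]
 [366. 402.]
 [199. 402.]]
```

View pics/w10.png

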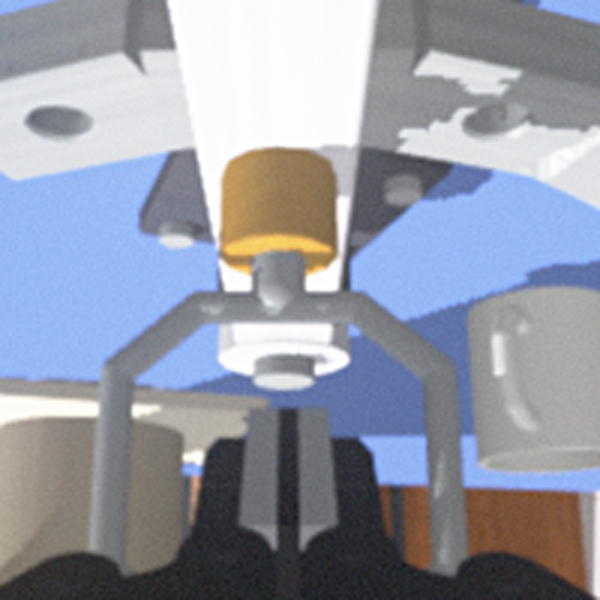

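```bash
python3 ring.py w10 335,309 225,309 58,122 497,120 115,440 440,440
```

```text
335,309 [557.   13.9  94.4] rel tip [22.7  9.1 12.2]
225,309 [551.4  32.1  94.5] rel tip [22.7 -9.9 12. ]
58,122 [524.8  63.2  47.1] rel tip [ 48.6 -47.7  54.6]
497,120 [552.6 -25.4  46.9] rel tip [48.6 45.1 55.3]
115,440 [546.1  49.4 117.4] rel tip [  5.3 -28.   -2.9]
440,440 [563.6  -1.8 117.6] rel tip [ 6.  26.1 -3.9]
```

The lower rod is back at 94.45 mm, the same as its home height, so the pin is home. I'll lower 4 mm to clear the bar, then withdraw along the tool axis.

Emit:
servo_tool([
  {"rot": [0, 0, 0], "slide": [0.155, -0.04, 0.13], "hand": 1},
  {"rot": [0, 0, 0], "slide": [0.155, -0.04, 0.13], "hand": 1},
  {"rot": [0, 0, 0], "slide": [0, 0, -0.3], "hand": 1},
  {"rot": [0, 0, 0], "slide": [0, 0, -0.6], "hand": 1},
  {"rot": [0, 0, 0], "slide": [0, 0, -0.8], "hand": 1},
  {"rot": [0, 0, 0], "slide": [0, 0, -0.8], "hand": 1},
  {"rot": [0, 0, 0], "slide": [0, 0, -0.8], "hand": 1},
  {"rot": [0, 0, 0], "slide": [0, 0, -0.8], "hand": 1},
])

```text
clock: 15.8
eef_pos: [0.5503, 0.0222, 0.1164]
ee_rot: [179.9, 49.8, 17.6]
contact_force: [-0.5, 0.1, -0.7]
opening: -0.0001
```

Emit:
servo_tool([
  {"rot": [0, 0, 0], "slide": [0, 0, -1.0], "hand": 1},
  {"rot": [0, 0, 0], "slide": [0, 0, -1.5], "hand": 1},
  {"rot": [0, 0, 0], "slide": [0, 0, -1.5], "hand": 1},
  {"rot": [0, 0, 0], "slide": [0, 0, -1.5], "hand": 1},
  {"rot": [0, 0, 0], "slide": [0, 0, -1.5], "hand": 1},
  {"rot": [0, 0, 0], "slide": [0, 0, -1.5], "hand": 1},
  {"rot": [0, 0, 0], "slide": [0, 0, 0], "hand": 1},
  {"rot": [0, 0, 0], "slide": [0, 0, 0], "hand": 1},
])

```text
clock: 16.8
eef_pos: [0.6114, 0.0419, 0.1706]
ee_rot: [179.9, 49.8, 17.6]
contact_force: [0.6, -0.5, 0.3]
opening: -0.0001
```

```bash
python3 look.py w11; python3 - <<'E'
from h import *
p,d=cams.get_image('scene'); cv2.imwrite('pics/s11.png',p[:,:,::-1])
p,d=cams.get_image('wrist'); cv2.imwrite('pics/w12.png',p[:,:,::-1])
E
```

```text
{'clock': 16.8, 'qpos': [7.2262, 53.0791, 60.1825, -8.9617, 115.8266, 79.3184], 'eef_pos': [0.6114, 0.0419, 0.1706], 'ee_rot': [179.8698, 49.849, 17.6263], 'contact_force': [0.6445, -0.5298, 0.2833], 'opening': -0.0001}
tip in zoom [[283. 402.]
 [366. 402.]
 [199. 402.]]
```

View pics/w12.png

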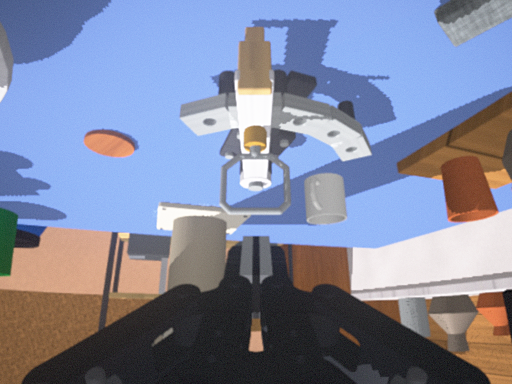

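View pics/s11.png

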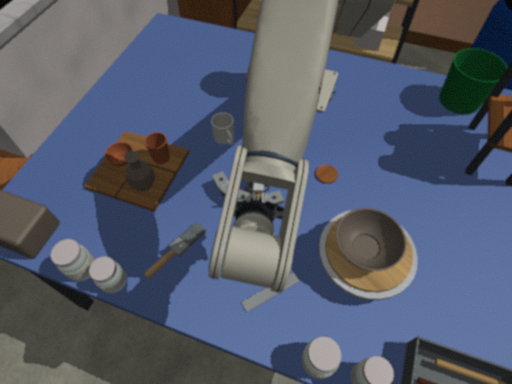

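The wrist view has the ring clear of the fingers, with bar at (256,210) and lower rod at (253,156). One free hole is left of the arm and the others are to its right. In the scene view, the pots and tools look unmoved. Last, a ring-height check.

```bash
python3 ring.py w11 270,171 288,333 250,333 330,333; python3 - <<'E'
from h import *
s=env.read_state(); print(np.round(s['joint_vel'],2),s['contact_force'])
E
```

```text
270,171 [553.1  27.4  95.3] rel tip [ 18.9  -4.1 134.4]
288,333 [553.7  22.  146. ] rel tip [-20.5   1.4 102.5]
250,333 [552.   32.9 146.5] rel tip [-19.8  -9.6 100.8]
330,333 [559.1  11.3 146.6] rel tip [-19.7  13.2 100.6]
[-0.08 -0.08 -0.26 -0.17  0.09 -0.14] [ 0.12041157 -0.5421299  -0.30287067]
```

View pics/w11.png

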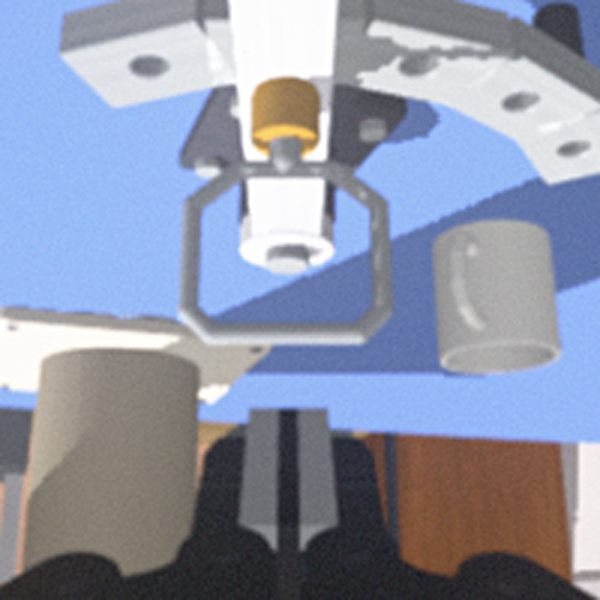

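```bash
python3 -c "
from h import *
print(order.sign_off())"
```

```text
the job is handed in; nothing more can be done
None
```

I moved the arm one hole to the left, towards the wheel with the big bowl. The pin is home there as far as the cameras show. I handed the job in at about 17 s; no verdict is reported.

**What I did:**
- I put the closed fingers through the ring from the far side, tilted 50°, because the approach from the robot's side ran close to the wrist singularity.
- I lifted the pin about 19 mm; the measured contact force never passed about 9 N, against the 35 N limit.
- I swung it 20° about the pivot, lowered it, and backed the fingers out.

**Last checks:**
- **Hole:** one free hole shows to the left of the arm and three to the right, so it stands in the next hole to the left.
- **Pin:** with the fingers lowered, the ring's lower rod read 94.45 mm, against 94.5 mm before the lift. After backing out, it read about 95.3 mm, which I take as measurement noise since the limit is 3 mm.
- **Contact:** the fingers are clear of the ring, and the force reading is down to noise (about 0.6 N).
- **Pots and tools:** in the scene and wrist views they look unmoved. I judged this by eye and did not measure it.

**One disagreement:** all three cameras put the real fingertips about 40 mm short of the reported TCP along the tool axis. I worked from the camera-measured tip, and the clean entry into the ring agreed with it.

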